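# Turn the glass sample box round in its slip case

## Robot

A 6-joint arm with a two-finger parallel gripper is mounted at the origin on the work surface. World frame = base frame: x ahead of the robot, y to its left, z up, the work surface at z = 0. Lengths are in mm, angles in degrees, forces in N, time in s.
With the tool pointing down it reaches from about 300 to 850 mm from the base axis. Payload 4.2 kg.
Tool frame: the origin (TCP) lies midway between the tips of the shut fingers; the grasp point (between the pads) lies 19 mm behind it; z points along the fingers, y is the direction in which the jaws open and shut (so a half turn about z gives the same grasp; the last joint's range is limited). The gripper opens to 91 mm and grips with 3 to 60 N. Pads are 32 mm wide; open, the fingers measure 118 mm over their backs; the gripper's body (76 mm by 178 mm) begins 60 mm behind the grasp point.
Start: joints at [68.755, 18.312, 89.639, -0, 72.044, -1.146], TCP at [197.601, 539.997, 213.976] pointing down, gripper open.
Joint ranges: [-177.97, 177.97], [-48.28, 115.42], [12.27, 149.76], [-77.06, 257.06], [2.81, 150.46], [-146.56, 146.56]. Speed limits (degrees/s): [147.25, 147.25, 180, 180, 180, 180].

## Interface

Orientations are given as [roll, pitch, yaw] about the fixed x, y, z axes, in that order (R = Rz(yaw) Ry(pitch) Rx(roll)).
In Python, from workcell import * gives the robot as it stands.
- The arm moves only by the tool arm_command, never from a script. Its argument "deltas" is text: rows parted by semicolons, each of 7 numbers parted by spaces: the shift along the tool's x, y, z in mm, then the turn, a rotation vector about the tool's x, y, z in degrees, then the finger opening in mm, from 0 to 91.2. In form: x y z wx wy wz hand; .... A call has 1 to 5 rows; each row shifts and turns the commanded pose from where the row before left it, along the tool's axes as they then stand; what a row does not reach is not made up. A row lasts 1/8 s, in which the tool goes at most 62.5 mm and 10.7 degrees, less where a joint would pass 70% of its speed; a pose out of reach is approached as far as the arm can. A call is refused whole if a number of a shift passes 62.5 or a number of a turn 10.7, either way. A call with a gripper value outside its range is refused whole. The fingers move at their own pace and stop on an object; "force" is the grip in N (left out, the last holds). Time passes only in rows, so rows that do not move let the fingers close. It gives the time, the measured TCP pose, the force and the opening at its end, in the units of the state.
- state(): the state, without advancing time (a new reading comes with each control period).
- grab_frame(name): name is "side" or "top" or "wrist"; returns the picture (400x640x3 uint8, red, green, blue); there is no depth.
- camera_model(name): a dict with "fx", "fy", "cx", "cy" (pixels), "k1" (the pictures are not rectified: a ray, as slopes to the right and down, at radius r is drawn at 1 + k1 r^2 times it, then the intrinsics apply), "rvec" (rotation vector, rad) and "tvec" (3), from world to camera coordinates, as OpenCV has them; the wrist camera has in their place "mount" (4x4, takes a point from camera to tool coordinates, whose origin is the TCP and whose axes are the flange's). Camera axes: x right, y down, z forward; pixel columns grow to the right and rows downward; lengths in mm; the calibration is good to about 2 mm. A picture is of the moment at which its call begins: read the wrist's pose just before it. camera_model takes no time and is no camera call.
- job_done(): hands the job in, once; it reports no verdict.
The state is a dict: "time_s": time; "qpos": joint angles; "qvel": joint speeds; "effort": joint torques, N m; "ee_pos": TCP position; "ee_rot": TCP orientation; "force": force on the tool from outside, world axes, zero at the start; "torque": the same for the moment, N m; "gripper_width": finger opening in mm.
Only numpy, scipy, OpenCV 4.12 (cv2) and the standard library are available. Lean on these libraries where they do the work, as an engineer would, in place of code of your own. Each camera call takes 0.05 s, during which the arm holds its last target. There are 200 camera calls.

## Task

The wider of the two glass sample boxes has been put into its upright slip case back to front, so the case's window shows bare wood instead of stained glass. Lift that box right out, turn it half round and lower it fully home in the same case, standing upright with the stained glass facing the window; do not let it drop, as it holds glass. Leave the narrow sample box in its own case alone.

Things in the scene. Friction and masses are not known exactly. Their poses are not given: they have to be found in the camera images.
- wide_box: Wide wooden sample box, 40 (x) x 92 (y) x 80 mm high, about 0.25 kg. Origin: centre of underside, z up. +x face: a stained glass pane, top edge 85 mm up; -x face: bare wood. Handle on top, centred: a wooden block 26 x 26 mm, sides parallel to x and y, from 80 to 125 mm up; pinch it across either pair of sides. At the start it stands in the wide case with its +x towards the case's -x.
- wide_box_glass (a point): Centre of the stained glass face of the wide sample box: 20 mm along the box's +x and 40 mm up from its origin; shows which way the glass faces.
- wide_case: Wide upright plywood slip case, open-topped, fixed to the bench. Origin: centre of underside, z up. Outside 70 (x) x 122 mm (y). Slot 54 x 106 mm, centred, floor 8 mm up (7 mm play all round a seated box). Straight walls to 56 mm; above, the mouth flares out 7 mm a side, to 69 mm up. Window 78 mm wide in its +x side above a 20 mm sill, facing the far side of the bench; -x side closed.
- narrow_box: Narrow sample box, alike but 60 mm wide (y), the right way round in its own narrow slip case (slot 54 x 74 mm, same heights), centres at least 0.27 m from the wide one. Origin: centre of underside. To be left alone.
Not all that is in view belongs to the job. Leave any purple look-alike of the wide_box alone.

How it is judged (in metres and radians):
On the way:
1. the wide sample box is lifted right out of its slip case (z of wide_box in the frame of wide_case above 0.07 m), for 0.1 s.
At the end, for the whole second after the job is handed in: The wide sample box stands in the wide slip case, fully home (underside within 8 mm of the slot's floor, centred within 15 mm), upright within 7 degrees, square to the case within 11 degrees, its stained glass towards the window, released and at rest (x of wide_box in the frame of wide_case between -0.015 and 0.015 m and y of wide_box in the frame of wide_case between -0.015 and 0.015 m and z of wide_box in the frame of wide_case below 0.016 m and x of wide_box_glass in the frame of wide_case above 0.005 m and angle between the y axis of wide_box and the y axis of wide_case, either way round below 0.2 rad and angle between wide_box's own z axis and vertical below 0.12 rad and linear speed of wide_box below 0.02 m/s and contact force between wide_box and the fingers below 0.1 N); the robot touches nothing.
It fails at once if the wide sample box is dropped (moving faster than 0.6 m/s while no finger touches it) (linear speed of wide_box above 0.6 m/s and contact force between wide_box and the fingers below 0.05 N).
It fails at once if the narrow sample box is disturbed (moved by more than 20 mm) (distance of narrow_box from where it was at the start of the episode above 0.02 m).
It also fails if it takes over 38 s, if anything falls off the work surface, if the arm or the gripper's body presses on something with over 40 N, if the wrist force passes 120 N, or if a joint passes its speed limit or range.

## Working session

There is one attempt and no reset: what is moved stays moved. The work goes in short steps, Python scripts to look and compute and a tool call to move; the robot and the scene stay as the last step left them, time stands still between calls to the robot, and variables do not carry over. Pictures are saved under pics/ and viewed, about 8 in all and at most 12, crops included, and the job is handed in when it is done.

Besides the shell and the picture viewer there is one more tool, called after "Request:" as name(argument=value, ...) on one line, values as JSON. arm_command: Moves the arm, as the interface text tells. Its arguments: {"type":"object","properties":{"deltas":{"type":"string"},"force":{"type":"number"}},"required":["deltas"]}

```bash
mkdir -p pics
cat > h.py <<'E'
from workcell import *
import numpy as np, cv2
from scipy.spatial.transform import Rotation as Ro
def cam(n,st=None):
    m=camera_model(n); K=np.array([[m['fx'],0,m['cx']],[0,m['fy'],m['cy']],[0,0,1.]])
    if n=='wrist':
        T=np.array(m['mount']); Rt=Ro.from_euler('xyz',st['ee_rot'],degrees=True).as_matrix()
        R=Rt@T[:3,:3]; c=Rt@T[:3,3]+np.array(st['ee_pos'])
    else:
        R=cv2.Rodrigues(np.array(m['rvec'],float))[0].T; c=-R@np.array(m['tvec'],float).ravel()
    return K,m['k1'],R,c
def ray(C,u,v):
    K,k,R,c=C; d=np.array([(u-K[0,2])/K[0,0],(v-K[1,2])/K[1,1]])
    p=d.copy()
    for _ in range(30): p=d/(1+k*(p@p))
    r=R@np.array([p[0],p[1],1]); return c,r/np.linalg.norm(r)
def onz(C,u,v,z):
    c,r=ray(C,u,v); return c+r*(z-c[2])/r[2]
def proj(C,P):
    K,k,R,c=C; q=R.T@(np.asarray(P,float)-c); p=q[:2]/q[2]; p=p*(1+k*(p@p))
    return K[0,0]*p[0]+K[0,2],K[1,1]*p[1]+K[1,2]
E
python3 - <<'E'
from h import *
print(state())
t=grab_frame('top'); s=grab_frame('side')
for n,i in(('top',t),('side',s)): cv2.imwrite(f'pics/{n}0.png',i[...,::-1]); C=cam(n); print(n,C[3].round(),C[2].round(2).tolist(),C[0][0,0])
E
```

```text
{'time_s': 0.0, 'qpos': array([ 6.87544253e+01,  1.83513290e+01,  8.97067704e+01, -2.52136052e-03,
        7.20451697e+01, -1.14416027e+00]), 'qvel': array([ 0.05042881, -0.05611301, -0.08683273,  0.05179741,  0.03732604,
        0.0160052 ]), 'effort': array([ 2.15116620e-04, -4.12457085e+01, -2.31976193e+01,  7.27239694e-02,
        4.55900794e-02, -1.36270455e-04]), 'ee_pos': array([197.42585748, 539.49293958, 213.12095979]), 'ee_rot': array([-1.79896704e+02,  3.34606812e-04,  1.59899365e+02]), 'force': array([ 0.32210016, -0.28994901, -0.22501723]), 'torque': array([-0.03725812, -0.00568127, -0.03650913]), 'gripper_width': 91.23295486997671}
top [385. -55. 927.] [[0.02, -0.99, 0.13], [-1.0, -0.02, 0.02], [-0.02, -0.13, -0.99]] 396.0878561357177
side [ 459. -588.  622.] [[1.0, -0.05, 0.05], [-0.07, -0.72, 0.69], [-0.0, -0.69, -0.72]] 380.0667866288677
```

View pics/top0.png

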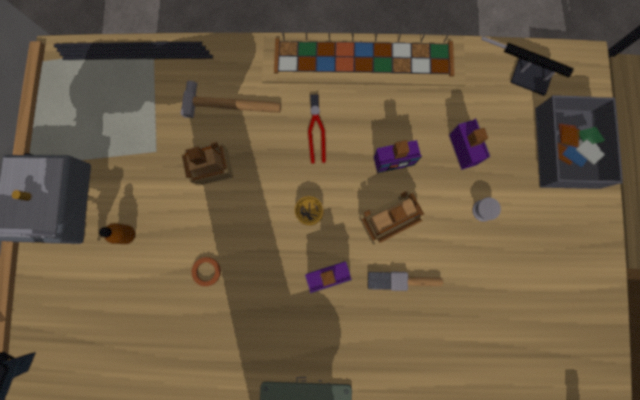

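View pics/side0.png

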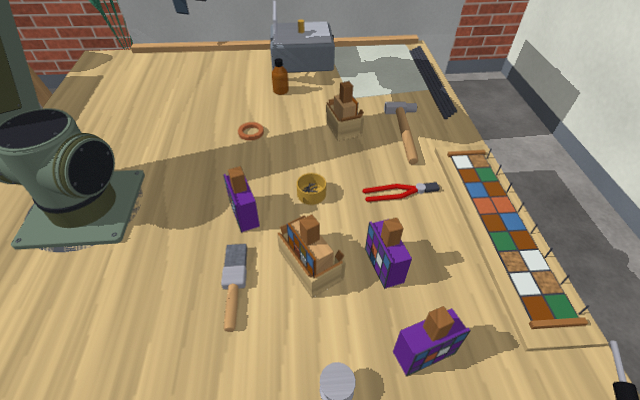

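Candidates: the plywood case at top (392,216) / side (310,252), the plywood case at top (206,161) / side (345,115), and purple boxes at top (398,155), (469,143) and (328,277). The first fits. It is plywood and wide, with glass on the robot-facing side. The second is narrow, and the purple ones are look-alikes. I'll confirm in a crop.

Run:
```python
from h import *
t=cv2.imread('pics/top0.png')[180:255,345:445]; s=cv2.imread('pics/side0.png')[200:305,260:360]
t=np.clip(t*1.8,0,255).astype(np.uint8)
a=cv2.resize(t,(400,300),interpolation=2); b=cv2.resize(s,(400,420),interpolation=2)
o=np.zeros((420,800,3),np.uint8); o[:300,:400]=a; o[:,400:]=b; cv2.imwrite('pics/crop0.png',o)
```

```text
(no output)
```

View pics/crop0.png

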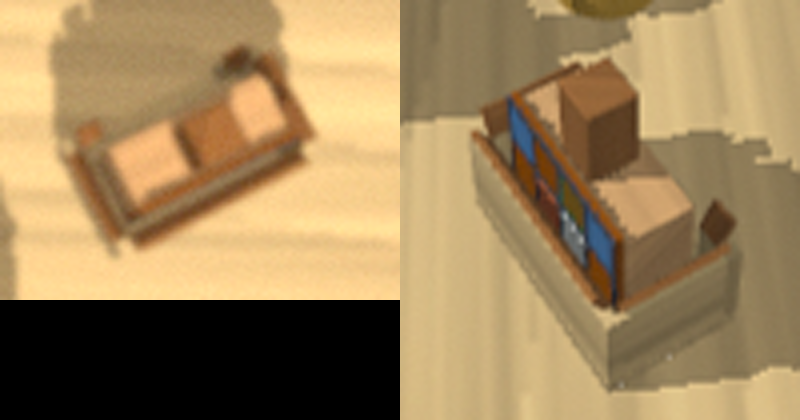

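The crop confirms it: stained glass on the near (robot) side, window posts on the far side, plain plywood and wood, wide. Handle top is at about top (398,213) / side (309.5,220.5).

Run:
```python
from h import *
T=cam('top');S=cam('side')
c1,r1=ray(T,398,213);c2,r2=ray(S,309.5,220.5)
A=np.array([r1,-r2]).T; k=np.linalg.lstsq(A,c2-c1,rcond=None)[0]
print('handle tri',c1+k[0]*r1,c2+k[1]*r2, onz(T,398,213,133))
t=lambda x,y:(345+x/4,180+y/4)
for n,a,z in(('rimL',(135,242),69),('rimR',(305,158),69),('glassL',(135,205),93),('glassR',(300,125),93)): print(n,onz(T,*t(*a),z).round(1))
s=lambda x,y:(260+(x-400)/4,200+y/4)
for n,a,z in(('gA',(512,95),93),('gB',(620,238),93),('caseNear',(608,388),0),('postR',(718,200),69)): print(n,onz(S,*s(*a),z).round(1))
print(state()['time_s'], camera_model('wrist')['mount'].round(2), camera_model('wrist')['fx'])
```

```text
handle tri [ 476.38355128 -184.18851462  132.04045728] [ 477.32874845 -184.1141753   132.13642627] [ 476.27383075 -184.03218831  133.        ]
rimL [ 423.1 -152.8   69. ]
rimR [ 470.3 -245.    69. ]
glassL [ 441.5 -150.    93. ]
glassR [ 485.4 -237.2   93. ]
gA [ 440.1 -156.5   93. ]
gB [ 482.7 -235.3   93. ]
caseNear [ 475.8 -252.     0. ]
postR [ 528.1 -202.8   69. ]
0.1 [[   0.     -0.96   -0.27   76.54]
 [   1.      0.      0.      1.19]
 [   0.     -0.27    0.96 -171.31]
 [   0.      0.      0.      1.  ]] 295.7230147385817
```

Request:
arm_command(deltas="-34 -39 -1 0 0 0 91; -34 -39 -1 0 0 0 91; -34 -39 -1 0 0 0 91; -34 -39 -1 0 0 0 91; -34 -39 -1 0 0 0 91")

```text
time_s: 0.72
ee_pos: [290.4, 296.8, 218.8]
ee_rot: [-180.0, 0.0, 159.9]
force: [-0.3, -0.5, 1.0]
gripper_width: 90.4
```

Request:
arm_command(deltas="-34 -39 -1 0 0 0 91; -34 -39 -1 0 0 0 91; -34 -39 -1 0 0 0 91; -34 -39 -1 0 0 0 91; -34 -39 -1 0 0 0 91")

```text
time_s: 1.35
ee_pos: [383.0, 55.3, 223.9]
ee_rot: [180.0, 0.0, 159.9]
force: [0.8, -0.8, 0.4]
gripper_width: 91.1
```

Request:
arm_command(deltas="-34 -39 -1 0 0 0 91; -34 -39 -1 0 0 0 91; -34 -39 -1 0 0 0 91; -34 -39 -1 0 0 0 91; -34 -39 -1 0 0 0 91")

```text
time_s: 1.98
ee_pos: [475.7, -186.3, 228.6]
ee_rot: [180.0, -0.0, 159.9]
force: [0.4, 0.6, 0.3]
gripper_width: 91.2
```

Request:
arm_command(deltas="0 0 0 0 0 10.7 91; 0 0 0 0 0 10.7 91; 0 0 0 0 0 10.7 91; 0 0 0 0 0 10.7 91; 0 0 0 0 0 0 91")

```text
time_s: 2.6
ee_pos: [475.3, -184.5, 228.6]
ee_rot: [-180.0, -0.0, 117.2]
force: [-0.3, -0.2, 0.4]
gripper_width: 90.9
```

Run:
```python
from h import *
st=state(); i=grab_frame('wrist'); np.save('w1.npy',[st['ee_pos'],st['ee_rot']]); cv2.imwrite('pics/w1.png',i[...,::-1])
print(st['time_s'],st['ee_pos'],st['ee_rot'],st['qpos'].round(1),st['force'])
C=cam('wrist',st); print(proj(C,(476.5,-184,133)))
```

```text
2.6 [ 475.25462645 -184.5472003   228.55925234] [-1.79972105e+02 -4.01946983e-02  1.17226032e+02] [-22.5  11.9  96.4   0.   71.7 -49.7] [-0.257072   -0.24514533  0.42194957]
(np.float64(320.14400780446675), np.float64(204.3411017748715))
```

View pics/w1.png

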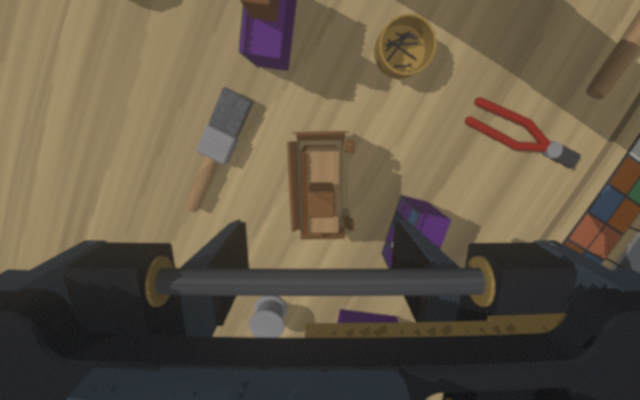

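The wrist view shows the case at about (322,185), with the handle top at about (321,200), against (320,204) predicted, so it agrees. A purple decoy stands near the right finger, so I'll narrow the opening before descending.

Run:
```python
from h import *
i=cv2.imread('pics/w1.png')[120:250,270:460]
i=np.clip(i*1.8,0,255).astype(np.uint8)
cv2.imwrite('pics/w1c.png',cv2.resize(i,None,fx=4,fy=4,interpolation=2))
print('decoy handle', onz(cam('top'),402,148,125))
```

```text
decoy handle [ 613.52234333 -194.24324279  125.        ]
```

View pics/w1c.png

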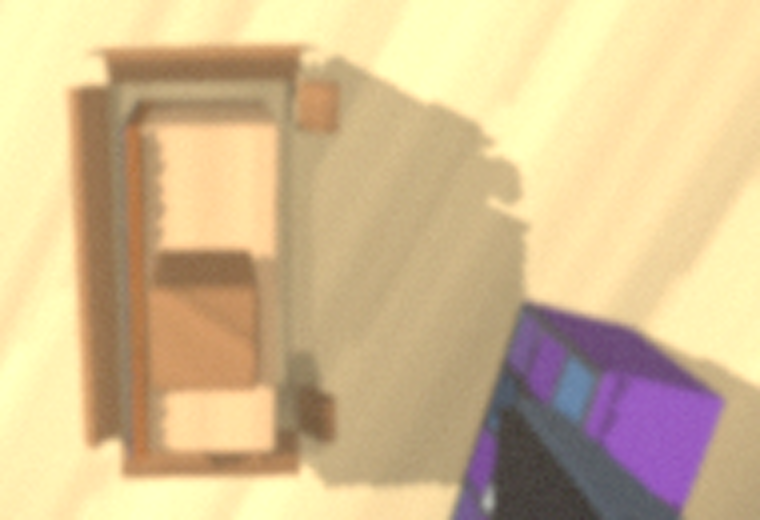

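Run:
```python
from h import *
a=np.load('w1.npy'); C=cam('wrist',dict(ee_pos=a[0],ee_rot=a[1]))
p=lambda x,y,z:onz(C,270+x/4,120+y/4,z)
print('handle',p(202,337,133).round(1))
ang=lambda A,B:np.degrees(np.arctan2((B-A)[1],(B-A)[0]))
for n,A,B in(('pane',p(128,110,93),p(141,455,93)),('flareL',p(70,90,69),p(88,447,69)),('handleL',p(148,290,133),p(151,387,133)),('handleR',p(250,287,133),p(257,386,133)),('posts',p(338,85,69),p(335,440,69)),('flareT',p(90,50,69),p(308,46,69)),('flareB',p(124,475,69),p(298,472,69))):
    print(n,A.round(1)[:2],B.round(1)[:2],'ang',ang(A,B).round(1),'len',np.linalg.norm(B-A).round(1))
# in nominal case frame yaw 26.8 about handle
th=np.radians(26.8);ex=np.array([np.cos(th),np.sin(th)]);ey=np.array([-ex[1],ex[0]]);h=np.array([476.5,-184.2])
for n,q in(('fL',p(79,270,69)),('fR',p(336,260,69)),('fT',p(200,48,69)),('fB',p(211,473,69)),('postT',p(338,105,69)),('postB',p(333,420,69)),('paneM',p(134,280,93))): print(n,((q[:2]-h)@ex).round(1),((q[:2]-h)@ey).round(1))
```

```text
handle [ 476.8 -183.8  133. ]
pane [ 437.5 -148.8] [ 482.7 -232.1] ang -61.5 len 94.8
flareL [ 420.5 -153.8] [ 470.8 -246.2] ang -61.5 len 105.2
handleL [ 460.4 -179.4] [ 471.7 -200.3] ang -61.7 len 23.7
handleR [ 481.1 -167.9] [ 493.9 -188.6] ang -58.1 len 24.3
posts [ 485.6 -118.7] [ 535.4 -210.4] ang -61.5 len 104.4
flareT [ 420.7 -141.6] [ 473.2 -113.3] ang 28.3 len 59.6
flareB [ 484.4 -249.4] [ 530.5 -224.5] ang 28.3 len 52.4
fL -34.7 1.5
fR 38.9 5.0
fT -0.5 64.0
fB 3.8 -60.9
postT 37.8 48.9
postB 39.9 -43.6
paneM -17.6 4.4
```

Consistent picture: case yaw is 28.4° (window towards +x), handle at (476.7,-184), case centre about (477.5,-182). Now descending.

Request:
arm_command(deltas="0 1.5 30 0 0 -1.2 65; 0 0 40 0 0 0 65; 0 0 35 0 0 0 65; 0 0 22 0 0 0 65; 0 0 0 0 0 0 65", force=35)

```text
time_s: 3.28
ee_pos: [475.6, -183.4, 100.4]
ee_rot: [-179.8, -0.2, 118.4]
force: [0.5, -0.5, -0.0]
gripper_width: 64.9
```

Request:
arm_command(deltas="0 0 0 0 0 0 15; 0 0 0 0 0 0 15; 0 0 0 0 0 0 15; 0 0 0 0 0 0 15; 0 0 0 0 0 0 15", force=35)

```text
time_s: 3.9
ee_pos: [476.9, -184.0, 102.3]
ee_rot: [180.0, 0.0, 118.3]
force: [-0.4, 0.2, 1.7]
gripper_width: 26.2
```

Request:
arm_command(deltas="0 0 -5 0 0 0 15; 0 0 -15 0 0 0 15; 0 0 -20 0 0 0 15; 0 0 -20 0 0 0 15; 0 0 -20 0 0 0 15")

```text
time_s: 4.53
ee_pos: [476.9, -184.0, 183.4]
ee_rot: [180.0, 0.0, 118.3]
force: [0.6, -0.6, -1.9]
gripper_width: 25.5
```

Request:
arm_command(deltas="0 0 -25 0 0 0 15; 0 0 -25 0 0 0 15; 0 0 -10 0 0 0 15; 0 0 0 0 0 0 15")

```text
time_s: 5.03
ee_pos: [477.0, -184.0, 242.5]
ee_rot: [180.0, 0.1, 118.3]
force: [-0.0, 0.3, -2.6]
gripper_width: 25.9
```

Request:
arm_command(deltas="0 0 0 0 0 5 15; 0 0 0 0 0 10 15; 0 0 0 0 0 10 15; 0 0 0 0 0 10 15; 0 0 0 0 0 10 15")

```text
time_s: 5.65
ee_pos: [476.1, -183.7, 240.5]
ee_rot: [-179.8, -0.0, 73.0]
force: [0.6, -0.7, -2.6]
gripper_width: 26.1
```

Request:
arm_command(deltas="0 0 0 0 0 10 15; 0 0 0 0 0 10 15; 0 0 0 0 0 10 15; 0 0 0 0 0 10 15; 0 0 0 0 0 10 15")

```text
time_s: 6.28
ee_pos: [476.1, -183.7, 240.5]
ee_rot: [-179.9, 0.1, 23.0]
force: [-0.5, -0.9, -1.6]
gripper_width: 25.9
```

Request:
arm_command(deltas="0 0 0 0 0 10 15; 0 0 0 0 0 10 15; 0 0 0 0 0 10 15; 0 0 0 0 0 10 15; 0 0 0 0 0 10 15")

```text
time_s: 6.9
ee_pos: [476.1, -183.7, 240.5]
ee_rot: [180.0, 0.2, -27.0]
force: [-1.2, 0.8, -3.3]
gripper_width: 25.7
```

Request:
arm_command(deltas="0 0 0 0 0 10 15; 0 0 0 0 0 10 15; 0 0 0 0 0 10 15; 0 0 0 0 0 5 15; 0 0 0 0 0 0 15")

```text
time_s: 7.52
ee_pos: [476.2, -183.7, 240.7]
ee_rot: [179.9, 0.1, -61.6]
force: [0.2, -0.2, -2.2]
gripper_width: 25.8
```

Run:
```python
from h import *
st=state(); np.save('w2.npy',[st['ee_pos'],st['ee_rot']])
s=grab_frame('side')[...,::-1]; w=grab_frame('wrist')[...,::-1]
print(st['time_s'],st['ee_pos'],st['ee_rot'],st['qpos'].round(1),st['force'])
cv2.imwrite('pics/w2full.png',w)
a=cv2.resize(s[110:310,230:400],(400,470),interpolation=2); b=cv2.resize(w[60:295,220:420],(400,470),interpolation=2)
cv2.imwrite('pics/c2.png',np.clip(np.hstack([a,b])*1.4,0,255).astype(np.uint8))
```

```text
7.525 [ 476.23364931 -183.68988198  240.72973514] [ 1.79913226e+02  1.15496128e-01 -6.16349139e+01] [-22.4  11.6  95.1   0.   73.5 129.2] [ 0.15697752 -0.2074701  -2.19366629]
```

View pics/c2.png

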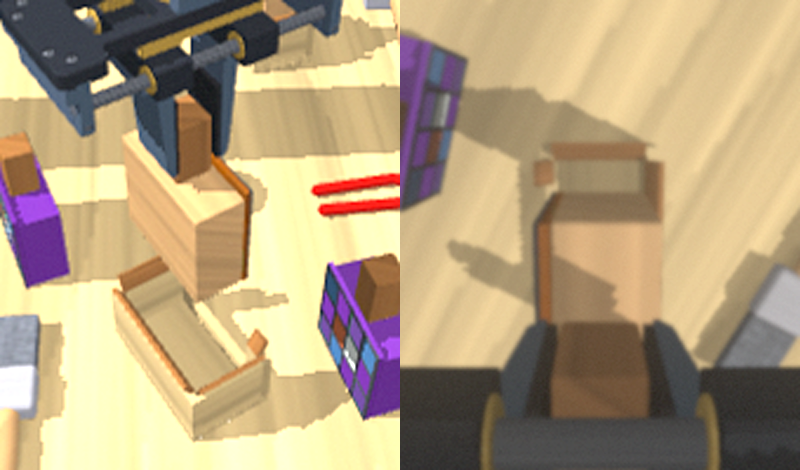

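The box hangs level with bare wood towards the robot and glass towards the window, above the empty case. Lowering in stages.

Request:
arm_command(deltas="-0.7 -1.9 20 0 0 0 15; 0 0 25 0 0 0 15; 0 0 20 0 0 0 15; 0 0 10 0 0 0 15; 0 0 0 0 0 0 15")

```text
time_s: 8.25
ee_pos: [477.9, -182.3, 166.4]
ee_rot: [180.0, 0.1, -61.7]
force: [0.5, 0.2, -2.9]
gripper_width: 25.6
```

Request:
arm_command(deltas="0 0 8 0 0 0 15; 0 0 8 0 0 0 15; 0 0 8 0 0 0 15; 0 0 8 0 0 0 15; 0 0 0 0 0 0 15")

```text
time_s: 8.88
ee_pos: [477.7, -182.2, 134.1]
ee_rot: [179.9, 0.1, -61.7]
force: [0.0, 0.7, -1.6]
gripper_width: 25.6
```

No contact so far. Continuing.

Request:
arm_command(deltas="0 0 7 0 0 0 15; 0 0 7 0 0 0 15; 0 0 6 0 0 0 15; 0 0 4 0 0 0 15; 0 0 2 0 0 0 15")

```text
time_s: 9.5
ee_pos: [478.1, -182.4, 108.6]
ee_rot: [180.0, 0.0, -61.7]
force: [-0.4, 0.4, -3.0]
gripper_width: 25.9
```

Request:
arm_command(deltas="0 0 2 0 0 0 15; 0 0 1.5 0 0 0 15; 0 0 1 0 0 0 15; 0 0 0 0 0 0 15")

```text
time_s: 10.0
ee_pos: [478.2, -182.4, 104.4]
ee_rot: [-180.0, 0.0, -61.7]
force: [-0.7, 0.7, -3.4]
gripper_width: 25.8
```

Request:
arm_command(deltas="0 0 1 0 0 0 15; 0 0 0 0 0 0 15; 0 0 1 0 0 0 15; 0 0 0 0 0 0 15")

```text
time_s: 10.5
ee_pos: [478.1, -182.4, 102.4]
ee_rot: [180.0, 0.0, -61.7]
force: [-0.0, -0.1, -2.6]
gripper_width: 25.9
```

Request:
arm_command(deltas="0 0 1 0 0 0 15; 0 0 0 0 0 0 15; 0 0 0 0 0 0 15")

```text
time_s: 10.88
ee_pos: [478.3, -182.4, 102.2]
ee_rot: [-180.0, -0.0, -61.7]
force: [-1.6, 1.7, 5.5]
gripper_width: 26.0
```

Floor contact at the same TCP height as the original grasp (102.2 against 102.3). Releasing and backing off.

Request:
arm_command(deltas="0 0 0 0 0 0 32; 0 0 0 0 0 0 45; 0 0 0 0 0 0 60; 0 0 0 0 0 0 65; 0 0 0 0 0 0 65")

```text
time_s: 11.5
ee_pos: [478.2, -182.5, 101.4]
ee_rot: [-180.0, 0.0, -61.7]
force: [0.6, 0.1, -0.5]
gripper_width: 64.7
```

Request:
arm_command(deltas="0 0 -15 0 0 0 65; 0 0 -35 0 0 0 65; 0 0 -40 0 0 0 65; 0 0 -45 0 0 0 65; 0 0 -15 0 0 0 65")

```text
time_s: 12.12
ee_pos: [479.5, -183.0, 255.2]
ee_rot: [-179.8, -0.3, -61.7]
force: [0.3, -0.4, -0.2]
gripper_width: 65.0
```

Run:
```python
from h import *
st=state(); np.save('w3.npy',[st['ee_pos'],st['ee_rot']])
s=grab_frame('side')[...,::-1]; w=grab_frame('wrist')[...,::-1]
print(st['time_s'],st['ee_pos'],st['ee_rot'],st['force'])
C=cam('wrist',st); u,v=map(int,proj(C,(477.5,-182,100))); print(u,v)
a=cv2.resize(s[200:310,260:360],(400,440),interpolation=2); b=cv2.resize(w[v-55:v+55,u-50:u+50],(400,440),interpolation=2)
cv2.imwrite('pics/c3.png',np.clip(np.hstack([a,b])*1.4,0,255).astype(np.uint8))
```

```text
12.125 [ 479.45068587 -182.97105418  255.24908323] [-179.75333481   -0.29434464  -61.69953641] [ 0.26259493 -0.39343015 -0.20268738]
322 190
```

View pics/c3.png

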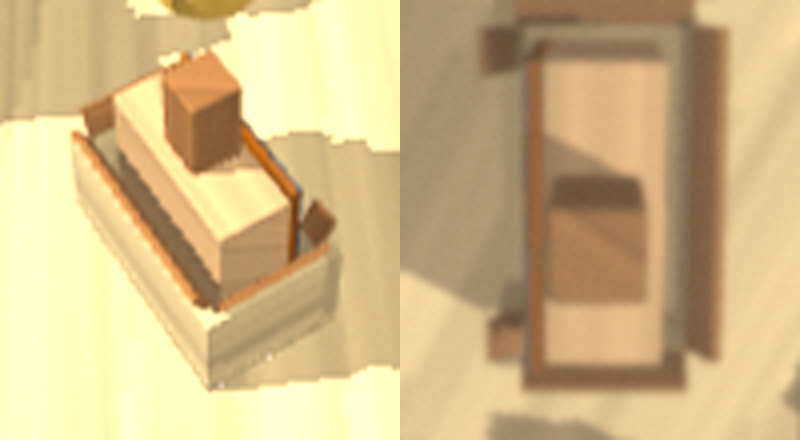

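Glass is at the window side, wood towards the robot, and the box is square. One numeric check on position and height.

Run:
```python
from h import *
a=np.load('w3.npy'); W=cam('wrist',dict(ee_pos=a[0],ee_rot=a[1])); S=cam('side')
q=lambda x,y,z:onz(W,272+(x-400)/4,135+y/4,z)
c1,r1=ray(W,321.25,198.5);c2,r2=ray(S,260+202/4,200+79/4)
k=np.linalg.lstsq(np.array([r1,-r2]).T,c2-c1,rcond=None)[0]
print('tri',c1+k[0]*r1,c2+k[1]*r2)
th=np.radians(28.4);ex=np.array([np.cos(th),np.sin(th)]);ey=np.array([-ex[1],ex[0]]);h=np.array([477.5,-182])
f=lambda p:(((p[:2]-h)@ex).round(1),((p[:2]-h)@ey).round(1))
for n,p in(('handle',q(597,254,133)),('flareTop',q(605,5,69)),('flareBot',q(605,385,69)),('flareR',q(722,190,69)),('postL',q(486,190,69)),('paneT',q(530,60,93)),('paneB',q(533,365,93)),('topfar',q(600,60,88)),('topnear',q(600,365,88)),('woodR',q(664,215,88))): print(n,f(p))
```

```text
tri [ 477.77270517 -180.27769654  130.03724129] [ 479.18617541 -180.66889921  129.77065087]
handle (np.float64(1.1), np.float64(0.6))
flareTop (np.float64(-1.3), np.float64(-59.0))
flareBot (np.float64(-1.6), np.float64(61.1))
flareR (np.float64(-37.5), np.float64(-3.0))
postL (np.float64(35.3), np.float64(-3.0))
paneT (np.float64(19.8), np.float64(-45.0))
paneB (np.float64(20.2), np.float64(45.5))
topfar (np.float64(0.2), np.float64(-44.5))
topnear (np.float64(0.1), np.float64(47.3))
woodR (np.float64(-18.6), np.float64(0.6))
```

```bash
python3 -c "
from workcell import *
print(job_done())"
```

```text
the job is handed in; nothing more can be done
None
```

The wide box is back in its case the right way round, with the stained glass facing the window, and I handed the job in. The report gave no verdict. I pinched the handle, lifted the box about 140 mm clear, turned it 180° and lowered it in stages. I released it on floor contact and backed off upwards, at about 12 s of the 38 s allowed.

**Last checks:**
- **Height:** the box touched the floor at TCP height 102.2 mm, against 102.3 mm at the original grasp. The two-view height of the handle top came out at about 130 mm where 133 mm is expected; I put that down to calibration and pixel error.
- **Position:** the handle and box edges lie within about 2 mm of the case centre.
- **Orientation:** the box is square to the case within about 1°. I judged it upright by eye only and did not measure the tilt.
- **Other boxes:** I made no contact with the narrow box or the purple look-alikes, but I did not measure the narrow box again at the end.

No check failed.

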